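# Close up clean sample cups in pairs, rim on rim

## Task

In this small food kitchen the washed plastic sample cups are put away in pairs so that no dust gets inside. Take the upturned red cup and the upturned blue cup from the white drain board and set each one, still mouth-down, squarely rim on rim onto the open cup of its own colour on the metal tray. Set them down gently rather than dropping them, and leave the open cups standing where they are.

Things in the scene. Friction and masses are not known exactly. Their poses are not given: they have to be found in the camera images.
- red_cover_center (a point): Centre (on the axis, half-way up) of the upturned red plastic cup: mouth-down on the white ribbed board (top 12 mm above the table). 70 mm tall, straight round body 54 mm across, base on top; flat rim 70 mm across, 5 mm thick, at the bottom. About 60 g. z up; yaw means nothing. The other two upturned cups (one green, a bystander) are 115 mm or more off, centre to centre.
- red_cup_center (a point): Centre (on the axis, half-way up) of the open red cup: same size as the upturned one but mouth-up, rim on top, mouth 47 mm wide, empty, loose on the metal tray (floor 12 mm, edge 18 mm above the table). z up; yaw means nothing. Covered rim on rim, the cover's centre is 70 mm above this. Other cup and an amber jar (70 mm tall, bystander) are 115 mm or more off.
- blue_cover_center (a point): Centre (on the axis, half-way up) of the upturned blue plastic cup: mouth-down on the white ribbed board (top 12 mm above the table). 70 mm tall, straight round body 54 mm across, base on top; flat rim 70 mm across, 5 mm thick, at the bottom. About 60 g. z up; yaw means nothing. The other two upturned cups (one green, a bystander) are 115 mm or more off, centre to centre.
- blue_cup_center (a point): Centre (on the axis, half-way up) of the open blue cup: same size as the upturned one but mouth-up, rim on top, mouth 47 mm wide, empty, loose on the metal tray (floor 12 mm, edge 18 mm above the table). z up; yaw means nothing. Covered rim on rim, the cover's centre is 70 mm above this. Other cup and an amber jar (70 mm tall, bystander) are 115 mm or more off.
Mind the look-alikes: they are no part of the job. Leave any yellow look-alike of the part that bears red_cup_center alone. What is shaped like the part that bears blue_cover_center but yellow is not meant.

How it is judged:
By the outcome, as a careful person would: the job done as asked, in the order asked, and still so for the second after the job is handed in, with the robot touching nothing.
It also fails if it takes over 54 s, if anything falls off the work surface, if the arm or the gripper's body presses on something with over 40 N, if the wrist force passes 120 N, or if a joint passes its speed limit or range.

## Robot

A 6-joint arm with a two-finger parallel gripper is mounted at the origin on the work surface. World frame = base frame: x ahead of the robot, y to its left, z up, the work surface at z = 0. Lengths are in m, angles in rad, forces in N, time in s.
With the tool pointing down it reaches from about 0.375 to 0.975 m from the base axis. Payload 3.8 kg.
Tool frame: the origin (TCP) lies on the centre line of the jaws, within the pads' length; the fingertips stand 19 mm ahead of it and the grasp point (between the pads) is the TCP; y points along the fingers, x is the direction in which the jaws open and shut, and the axes are right-handed (so a half turn about y gives the same grasp; the last joint's range is limited). The gripper opens to 88 mm and grips with 3 to 60 N. Pads are 18 mm wide; open, the fingers measure 123 mm over their backs; the gripper's body (75 mm by 187 mm) begins 45 mm behind the grasp point.
Start: joints at [-1.148, 0.264, 1.604, -0, 1.274, -0.037], TCP at [0.3, -0.605, 0.258] pointing down, gripper open.
Joint ranges: [-2.63, 2.63], [-0.94, 2.18], [0.31, 2.57], [-1.31, 4.45], [0, 2.66], [-2.55, 2.55]. Speed limits (rad/s): [2.57, 2.57, 3.14, 3.14, 3.14, 3.14].

## Interface

Orientations are given as a 3x3 rotation matrix whose columns are the frame's x, y, z axes.
In Python, from bench import readout, read_camera, camera_model, manip, spot_in, mark_of gives the robot as it stands.
- The arm moves only by the shell command python3 -m handwheel 'ROWS' [FORCE]. ROWS is a JSON object of lists of equal length, an entry for each row: "xyz": the shift along the tool's x, y, z scaled (see below), a list of three; "delta_rot": the turn, a rotation vector about the tool's x, y, z scaled (see below), a list of three; "fingers": the opening, from 0 (shut) to 1 (fully open). A call has 1 to 10 rows; each row is the pose to reach, as a shift and turn from the pose commanded when the call began, along the tool's axes at that moment; what a row does not reach only later rows make up. The controller multiplies each number of a shift by 0.2 m and each number of a turn by 1.5 rad. A row lasts 1/10 s, in which the tool goes at most 50 mm and 8.59 degrees, less where a joint would pass 70% of its speed; a pose out of reach is approached as far as the arm can. A call with a number of a shift or a turn outside -1 to 1 is refused whole. A call with a gripper value outside its range is refused whole. The fingers move at their own pace and stop on an object; FORCE is the grip in N (left out, the last holds). Time passes only in rows, so rows that repeat a pose let the fingers close. It gives the time, the measured TCP pose, the force and the opening at its end, in the units of the state.
- readout.observe(): the state, without advancing time (a new reading comes with each control period).
- read_camera(name): name is "scene" or "top"; returns (picture, depth): 384x512x3 uint8, red, green, blue; 384x512 float32, m along the optical axis (not along the pixel's ray), 0 where there is no reading.
- camera_model(name): a dict with "K" (3x3 intrinsics, pixels), "extrinsics" (4x4, takes a point from camera to world coordinates). Camera axes: x right, y up, looking along -z (the intrinsics and any distortion apply to the point x, -y, -z); pixel columns grow to the right and rows downward; lengths in m; the calibration is good to about 2 mm. A picture is of the moment at which its call begins. camera_model takes no time and is no camera call.
- manip.hand_in(): hands the job in, once; it reports no verdict.
Trained networks look in the newest picture that a camera, given by its name, has taken for a name from the list of things; names that differ only in an ending like _2 or _b are one class to them, and where a whole thing is asked for, a point or a joint stands for the part that bears it (a point fixed in the world has none). Each returns a list of dicts, best first, with "conf" (0 to 1); they miss things now and then, are a little off and sometimes report something else, mostly with a low value. They report only what shows in the picture. A call takes as long as a camera call. They do not tell look-alikes from the thing itself.
- spot_in(camera, target): "extent" ([centre column, centre row, width, height] in pixels, round what is visible of it).
- mark_of(camera, target): "xy" ([column, row] in pixels: a listed point, or the origin of a listed thing).
The state is a dict: "clock": time; "q": joint angles; "dq": joint speeds; "joint_efforts": joint torques, N m; "position": TCP position; "tool_rot": TCP orientation; "force": force on the tool from outside, world axes, zero at the start; "ft_torque": the same for the moment, N m; "finger_gap": opening from 0.0 (shut) to 1.0 (fully open).
Only numpy, scipy, OpenCV 4.12 (cv2) and the standard library are available. Lean on these libraries where they do the work, as an engineer would, in place of code of your own. Each camera call takes 0.05 s, during which the arm holds its last target.

## Working session

There is one attempt and no reset: what is moved stays moved. The work goes in short steps, Python scripts to look and compute and a shell command to move; the robot and the scene stay as the last step left them, time stands still between calls to the robot, and variables do not carry over. Pictures are saved under pics/ and viewed, and the job is handed in when it is done.

```bash
ls; mkdir -p pics
cat > h.py <<'E'
import numpy as np, cv2
from bench import readout, read_camera, camera_model, manip, spot_in, mark_of
def cloud(name,d):
    m=camera_model(name);K=np.array(m['K']);T=np.array(m['extrinsics'])
    v,u=np.mgrid[0:d.shape[0],0:d.shape[1]]
    x=(u-K[0,2])/K[0,0]*d;y=(v-K[1,2])/K[1,1]*d
    p=np.stack([x,-y,-d,np.ones_like(d)],-1)
    return (p@T.T)[...,:3]
E
python3 - <<'E'
from h import *
print({k:np.round(v,3).tolist() for k,v in readout.observe().items()})
for n in ['scene','top']:
    p,d=read_camera(n);cv2.imwrite(f'pics/{n}0.png',p[...,::-1]);np.save(f'{n}_d.npy',d);np.save(f'{n}_p.npy',p)
    print(n,{k:np.round(v,3).tolist() for k,v in camera_model(n).items()})
    for t in ['red_cover_center','red_cup_center','blue_cover_center','blue_cup_center']:
        print(t,[(np.round(r['xy']).tolist(),round(r['conf'],2)) for r in mark_of(n,t)])
E
```

```text
pics
{'clock': 0.0, 'q': [-1.148, 0.265, 1.605, -0.0, 1.274, -0.037], 'dq': [-0.0, -0.0, 0.001, -0.0, -0.0, -0.0], 'joint_efforts': [-0.001, -50.212, -35.687, 0.073, 0.029, -0.0], 'position': [0.299, -0.604, 0.256], 'tool_rot': [[0.444, -0.001, 0.896], [-0.896, 0.002, 0.444], [-0.002, -1.0, 0.0]], 'force': [-0.121, 0.323, -0.761], 'ft_torque': [0.051, 0.011, 0.057], 'finger_gap': 0.998}
scene {'K': [[408.359, 0.0, 253.649], [0.0, 408.359, 195.489], [0.0, 0.0, 1.0]], 'extrinsics': [[0.754, -0.467, 0.461, 1.024], [0.657, 0.534, -0.533, -0.53], [0.003, 0.705, 0.709, 0.83], [0.0, 0.0, 0.0, 1.0]]}
red_cover_center [([145.0, 263.0], 0.8)]
red_cup_center [([298.0, 128.0], 0.66), ([263.0, 129.0], 0.64), ([293.0, 152.0], 0.59)]
blue_cover_center [([253.0, 306.0], 0.98), ([201.0, 274.0], 0.57)]
blue_cup_center [([291.0, 153.0], 0.64)]
top {'K': [[361.148, 0.0, 257.163], [0.0, 361.148, 184.81], [0.0, 0.0, 1.0]], 'extrinsics': [[-0.021, 0.998, -0.056, 0.457], [-0.999, -0.019, 0.036, 0.075], [0.035, 0.057, 0.998, 1.112], [0.0, 0.0, 0.0, 1.0]]}
red_cover_center [([362.0, 196.0], 0.98)]
red_cup_center [([129.0, 227.0], 0.95), ([173.0, 200.0], 0.78), ([164.0, 248.0], 0.73)]
blue_cover_center [([337.0, 162.0], 0.94), ([332.0, 115.0], 0.62)]
blue_cup_center [([225.0, 197.0], 0.6)]
```

View pics/scene0.png

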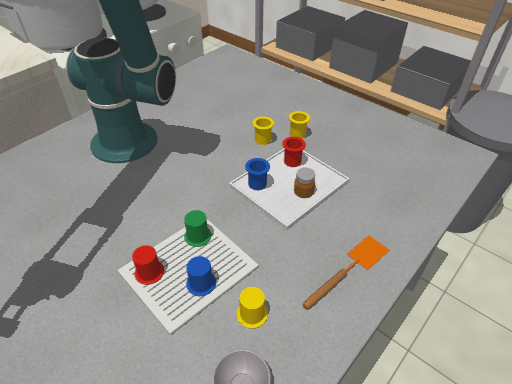

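View pics/top0.png

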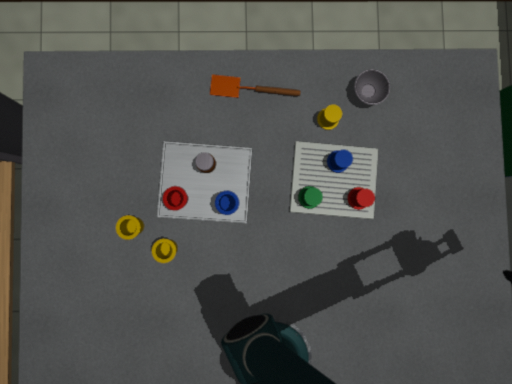

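The scene shows the red cover at about (148,263), the blue cover at (200,275), the open blue cup at (258,173) and the open red cup at (293,151). In the top view they are at (361,198), (340,160), (227,203) and (175,198). The yellow look-alikes stand off the board and tray. Next I'll measure with colour masks and depth.

```bash
cat >> h.py <<'E'
from scipy.optimize import least_squares
def circ(P,r):
    f=lambda c:np.hypot(P[:,0]-c[0],P[:,1]-c[1])-r
    return least_squares(f,P[:,:2].mean(0),loss='soft_l1',f_scale=.001).x
def masks(p):
    h=cv2.cvtColor(p,cv2.COLOR_RGB2HSV);H,S,V=[h[...,i].astype(int) for i in range(3)]
    ok=(S>140)&(V>50)
    return {'red':ok&((H<5)|(H>172)),'blue':ok&(H>105)&(H<130)}
E
cat > meas.py <<'E'
from h import *
import sys
def meas(n,p,d):
    C=cloud(n,d)
    for col,m in masks(p).items():
        k,l,st,ce=cv2.connectedComponentsWithStats((m&(d>0)).astype(np.uint8))
        for i in range(1,k):
            if st[i,4]<60: continue
            P=C[l==i]; z=P[:,2]
            print(n,col,'px',ce[i].round(),st[i,4],'z',np.percentile(z,[1,50,99]).round(4),'topmean',P[z>np.percentile(z,95)-.004].mean(0).round(4),end=' ')
            # visible side of the body (r=27): z between rims
            for nm,lo,hi in [('cover',.022,.076),('cup',.018,.072)]:
                s=P[(z>lo)&(z<hi)]
                if len(s)>20: print(nm,'body27',circ(s,.027).round(4),len(s),end=' ')
            t=(z>.077)
            if t.sum()>5:
                T=P[t][:,:2].astype(np.float32); (c,r)=cv2.minEnclosingCircle(T); print('topcirc',np.round(c,4),round(r,4),end='')
            print()
if __name__=='__main__':
    for n in ['scene','top']:
        meas(n,np.load(n+'_p.npy'),np.load(n+'_d.npy'))
E
python3 meas.py
```

```text
scene red px [293. 151.] 514 z [0.0161 0.0637 0.0858] topmean [0.4865 0.2708 0.0828] cover body27 [0.4842 0.2729] 312 cup body27 [0.484  0.2731] 306 topcirc [0.4852 0.2731] 0.0358
scene red px [147. 265.] 901 z [0.0153 0.0662 0.0849] topmean [ 0.4758 -0.2738  0.0827] cover body27 [ 0.4737 -0.2727] 335 cup body27 [ 0.4739 -0.2727] 376 topcirc [ 0.4754 -0.2732] 0.0274
scene blue px [257. 173.] 575 z [0.0164 0.0648 0.0861] topmean [0.4714 0.1235 0.0831] cover body27 [0.4683 0.1256] 342 cup body27 [0.4682 0.1258] 339 topcirc [0.4685 0.1265] 0.0362
scene blue px [200. 276.] 906 z [0.0152 0.0688 0.0856] topmean [ 0.5904 -0.2141  0.083 ] cover body27 [ 0.5885 -0.2129] 310 cup body27 [ 0.5888 -0.2131] 372 topcirc [ 0.5888 -0.2139] 0.0277
top red px [174. 198.] 449 z [0.0114 0.0772 0.0852] topmean [0.4811 0.2748 0.0818] cover body27 [0.482  0.2687] 66 cup body27 [0.4819 0.2687] 80 topcirc [0.4829 0.2726] 0.0346
top red px [362. 198.] 378 z [0.0124 0.0801 0.0851] topmean [ 0.4718 -0.2726  0.0821] cover body27 [ 0.4731 -0.2747] 34 cup body27 [ 0.473  -0.2734] 44 topcirc [ 0.4728 -0.2731] 0.0265
top blue px [341. 160.] 335 z [0.0126 0.0801 0.0856] topmean [ 0.5856 -0.2121  0.0822] cover body27 [ 0.5877 -0.2149] 23 cup body27 [ 0.5866 -0.2143] 26 topcirc [ 0.5867 -0.2129] 0.0259
top blue px [226. 202.] 436 z [0.0117 0.077  0.0851] topmean [0.4655 0.1279 0.0822] cover body27 [0.4659 0.1218] 24 cup body27 [0.4661 0.121 ] 49 topcirc [0.4663 0.1268] 0.0334
```

```bash
cat > go.py <<'E'
from h import *
import sys
def go(t):
    s=readout.observe();R=np.array(s['tool_rot']);p=np.array(s['position'])
    d=np.array(t)-p
    print('pos',p.round(4),'t',round(s['clock'],2),'gap',round(s['finger_gap'],3),'F',np.round(s['force'],1),'d',d.round(4),'units',(R.T@d/.2).round(3))
    print('R',R.round(3).tolist())
if __name__=='__main__': go([float(a) for a in sys.argv[1:4]])
E
python3 go.py 0.4738 -0.2731 0.150
```

```text
pos [ 0.2995 -0.6049  0.2577] t 0.5 gap 1.0 F [-0.1 -0.1 -0. ] d [ 0.1743  0.3318 -0.1077] units [-1.1    0.538  1.517]
R [[0.444, 0.0, 0.896], [-0.896, 0.0, 0.444], [-0.0, -1.0, 0.0]]
```

```bash
python3 -m handwheel '{"xyz":[[-0.12,0.06,0.16],[-0.24,0.12,0.33],[-0.36,0.18,0.5],[-0.48,0.24,0.66],[-0.6,0.26,0.83],[-0.65,0.26,0.9],[-0.7,0.26,0.98],[-0.7,0.26,0.98]],"delta_rot":[[0,0,0],[0,0,0],[0,0,0],[0,0,0],[0,0,0],[0,0,0],[0,0,0],[0,0,0]],"fingers":[1,1,1,1,1,1,1,1]}' 20; python3 go.py 0.4738 -0.2731 0.150
```

```text
clock: 1.3
position: [0.414, -0.3914, 0.2062]
tool_rot: [[0.446, 0.001, 0.895], [-0.895, -0.0, 0.446], [0.001, -1.0, 0.0]]
force: [0.2, -0.3, 0.5]
finger_gap: 1.001
pos [ 0.414  -0.3914  0.2062] t 1.3 gap 1.001 F [ 0.2 -0.3  0.5] d [ 0.0598  0.1183 -0.0562] units [-0.397  0.281  0.531]
R [[0.446, 0.001, 0.895], [-0.895, -0.0, 0.446], [0.001, -1.0, 0.0]]
```

```bash
python3 -m handwheel '{"xyz":[[-0.13,0.08,0.18],[-0.26,0.16,0.35],[-0.36,0.22,0.49],[-0.4,0.28,0.53],[-0.4,0.28,0.53],[-0.4,0.28,0.53]],"delta_rot":[[0,0,0],[0,0,0],[0,0,0],[0,0,0],[0,0,0],[0,0,0]],"fingers":[1,1,1,1,1,1]}' 20; python3 go.py 0.4738 -0.2731 0.055
python3 - <<'E'
from h import *
p,d=read_camera('scene');cv2.imwrite('pics/s1.png',p[...,::-1])
E
```

```text
clock: 1.9
position: [0.4722, -0.2751, 0.1498]
tool_rot: [[0.444, -0.0, 0.896], [-0.896, -0.001, 0.444], [0.001, -1.0, -0.001]]
force: [-0.0, 0.1, 1.1]
finger_gap: 1.003
pos [ 0.4722 -0.2751  0.1498] t 1.9 gap 1.003 F [-0.   0.1  1.1] d [ 0.0016  0.002  -0.0948] units [-0.006  0.474  0.012]
R [[0.444, -0.0, 0.896], [-0.896, -0.001, 0.444], [0.001, -1.0, -0.001]]
```

View pics/s1.png

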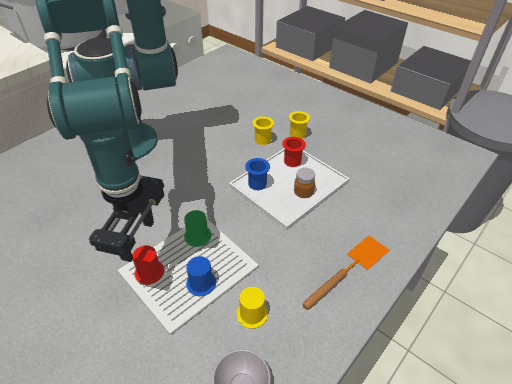

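The gripper hangs over the red cup at about (130,225). I'll project the TCP into the picture to check, then descend.

```bash
python3 - <<'E'
from h import *
m=camera_model('scene');K=np.array(m['K']);Ti=np.linalg.inv(np.array(m['extrinsics']))
for q in [[.4722,-.2751,.1498],[.4722,-.2751,.131],[.4738,-.2731,.047],[.474+.444*.053,-.275-.9*.053,.131],[.474-.444*.053,-.275+.9*.053,.131]]:
    c=Ti@np.array(q+[1]);u=K@np.array([c[0],-c[1],-c[2]]);print(q,(u[:2]/u[2]).round())
E
python3 -m handwheel '{"xyz":[[-0.005,0.1,0.012],[-0.005,0.2,0.012],[-0.005,0.3,0.012],[-0.005,0.38,0.012],[-0.005,0.44,0.012],[-0.005,0.474,0.012],[-0.005,0.474,0.012],[-0.005,0.474,0.012]],"delta_rot":[[0,0,0],[0,0,0],[0,0,0],[0,0,0],[0,0,0],[0,0,0],[0,0,0],[0,0,0]],"fingers":[1,1,1,1,1,1,1,1]}' 15; python3 go.py 0.4738 -0.2731 0.055
python3 - <<'E'
from h import *
p,d=read_camera('scene');cv2.imwrite('pics/s2.png',p[...,::-1])
E
```

```text
[0.4722, -0.2751, 0.1498] [136. 235.]
[0.4722, -0.2751, 0.131] [138. 241.]
[0.4738, -0.2731, 0.047] [146. 263.]
[0.497532, -0.32270000000000004, 0.131] [127. 261.]
[0.450468, -0.22730000000000003, 0.131] [149. 223.]
clock: 2.75
position: [0.4746, -0.2724, 0.0556]
tool_rot: [[0.443, 0.001, 0.896], [-0.896, -0.001, 0.443], [0.001, -1.0, 0.001]]
force: [-0.5, -0.1, -0.5]
finger_gap: 0.997
pos [ 0.4746 -0.2724  0.0556] t 2.75 gap 0.997 F [-0.5 -0.1 -0.5] d [-0.0008 -0.0007 -0.0006] units [ 0.001  0.003 -0.005]
R [[0.443, 0.001, 0.896], [-0.896, -0.001, 0.443], [0.001, -1.0, 0.001]]
```

View pics/s2.png

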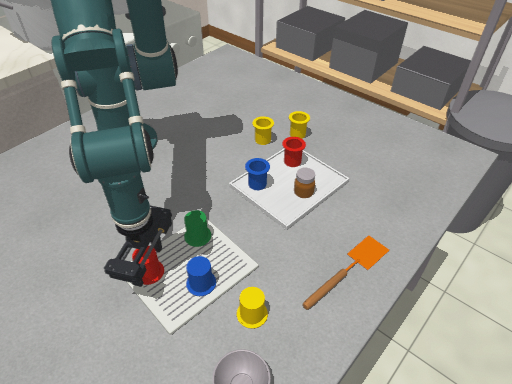

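The jaws straddle the red cup at (147,262), clear of the green one, so I'll close them.

```bash
python3 -m handwheel '{"xyz":[[0,0,0],[0,0,0],[0,0,0],[0,0,0],[0,0,0],[0,0,0],[0,0,0],[0,0,0]],"delta_rot":[[0,0,0],[0,0,0],[0,0,0],[0,0,0],[0,0,0],[0,0,0],[0,0,0],[0,0,0]],"fingers":[0.8,0.6,0.5,0.5,0.5,0.5,0.5,0.5]}' 15; python3 -m handwheel '{"xyz":[[0,-0.05,0],[0,-0.15,0],[0,-0.3,0],[0,-0.45,0],[0,-0.6,0],[0,-0.7,0],[0,-0.7,0]],"delta_rot":[[0,0,0],[0,0,0],[0,0,0],[0,0,0],[0,0,0],[0,0,0],[0,0,0]],"fingers":[0.5,0.5,0.5,0.5,0.5,0.5,0.5]}' 15; python3 go.py 0.483 0.273 0.2
```

```text
clock: 3.6
position: [0.4744, -0.2718, 0.0551]
tool_rot: [[0.444, 0.0, 0.896], [-0.896, -0.0, 0.444], [0.0, -1.0, 0.0]]
force: [-0.6, 0.8, 1.6]
finger_gap: 0.616
clock: 4.3
position: [0.4762, -0.2731, 0.1991]
tool_rot: [[0.444, 0.006, 0.896], [-0.896, -0.004, 0.444], [0.006, -1.0, 0.004]]
force: [0.8, -0.6, 0.4]
finger_gap: 0.616
pos [ 0.4762 -0.2731  0.1991] t 4.3 gap 0.616 F [ 0.8 -0.6  0.4] d [0.0068 0.5461 0.0009] units [-2.432 -0.015  1.242]
R [[0.444, 0.006, 0.896], [-0.896, -0.004, 0.444], [0.006, -1.0, 0.004]]
```

Gripped: the gap is 54 mm. Next I'll carry it over.

```bash
Z='[[0,0,0]]'; python3 -m handwheel '{"xyz":[[-0.08,0,0.04],[-0.2,0,0.1],[-0.36,0,0.18],[-0.52,0,0.26],[-0.68,0,0.34],[-0.82,0,0.42]],"delta_rot":[[0,0,0],[0,0,0],[0,0,0],[0,0,0],[0,0,0],[0,0,0]],"fingers":[0.5,0.5,0.5,0.5,0.5,0.5]}' 15; python3 -m handwheel '{"xyz":[[-0.16,0,0.08],[-0.32,0,0.16],[-0.48,0,0.24],[-0.64,0,0.32],[-0.8,0,0.4]],"delta_rot":[[0,0,0],[0,0,0],[0,0,0],[0,0,0],[0,0,0]],"fingers":[0.5,0.5,0.5,0.5,0.5]}' 15;  python3 -m handwheel '{"xyz":[[-0.16,0,0.08],[-0.32,0,0.16],[-0.48,0,0.24],[-0.62,0,0.32],[-0.72,0,0.38],[-0.78,0,0.41],[-0.8,0,0.42],[-0.8,0,0.42],[-0.8,0,0.42]],"delta_rot":[[0,0,0],[0,0,0],[0,0,0],[0,0,0],[0,0,0],[0,0,0],[0,0,0],[0,0,0],[0,0,0]],"fingers":[0.5,0.5,0.5,0.5,0.5,0.5,0.5,0.5,0.5]}' 15; python3 go.py 0.4840 0.273 0.2
python3 - <<'E'
from h import *
for n in ['scene','top']:
    p,d=read_camera(n);cv2.imwrite(f'pics/{n}3.png',p[...,::-1]);np.save(f'{n}_d.npy',d);np.save(f'{n}_p.npy',p)
E
python3 meas.py
```

```text
clock: 4.9
position: [0.4745, -0.0848, 0.1925]
tool_rot: [[0.444, -0.004, 0.896], [-0.896, 0.002, 0.444], [-0.003, -1.0, -0.003]]
force: [-0.6, 0.7, -0.3]
finger_gap: 0.616
clock: 5.4
position: [0.4751, 0.0933, 0.1927]
tool_rot: [[0.444, -0.004, 0.896], [-0.896, -0.0, 0.444], [-0.002, -1.0, -0.004]]
force: [0.3, -0.2, 0.4]
finger_gap: 0.618
clock: 6.3
position: [0.4813, 0.2711, 0.1944]
tool_rot: [[0.443, -0.001, 0.896], [-0.896, -0.001, 0.443], [0.0, -1.0, -0.001]]
force: [-0.2, 0.2, -0.8]
finger_gap: 0.618
pos [0.4813 0.2711 0.1944] t 6.3 gap 0.618 F [-0.2  0.2 -0.8] d [0.0027 0.0019 0.0056] units [-0.002 -0.028  0.016]
R [[0.443, -0.001, 0.896], [-0.896, -0.001, 0.443], [0.0, -1.0, -0.001]]
scene red px [294. 123.] 239 z [0.1545 0.1632 0.204 ] topmean [0.4949 0.2487 0.1967] topcirc [0.5002 0.2441] 0.0531
scene red px [293. 151.] 519 z [0.0153 0.064  0.0854] topmean [0.4865 0.2707 0.083 ] cover body27 [0.4843 0.2729] 310 cup body27 [0.4842 0.2733] 305 topcirc [0.4845 0.2734] 0.0361
scene blue px [257. 173.] 574 z [0.0163 0.0645 0.0857] topmean [0.47   0.1248 0.0828] cover body27 [0.4685 0.1258] 340 cup body27 [0.4683 0.126 ] 333 topcirc [0.4688 0.1262] 0.0356
scene blue px [200. 276.] 903 z [0.0152 0.0678 0.0854] topmean [ 0.5904 -0.2141  0.083 ] cover body27 [ 0.5884 -0.2129] 311 cup body27 [ 0.5886 -0.2131] 370 topcirc [ 0.5899 -0.2132] 0.0278
top red px [176. 206.] 92 z [0.0812 0.1577 0.5461] topmean [0.4539 0.1915 0.5446] topcirc [0.4505 0.2288] 0.0395
top blue px [341. 160.] 347 z [0.0121 0.0801 0.0854] topmean [ 0.5865 -0.2121  0.082 ] cover body27 [ 0.5877 -0.215 ] 21 cup body27 [ 0.5875 -0.214 ] 30 topcirc [ 0.5864 -0.2125] 0.0261
top blue px [226. 202.] 435 z [0.0119 0.0776 0.0844] topmean [0.4655 0.127  0.082 ] cover body27 [0.4661 0.1217] 28 cup body27 [0.4694 0.1205] 54 topcirc [0.4663 0.1268] 0.0335
```

View pics/scene3.png

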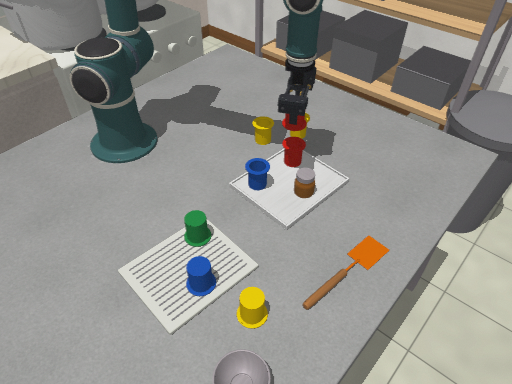

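View pics/top3.png

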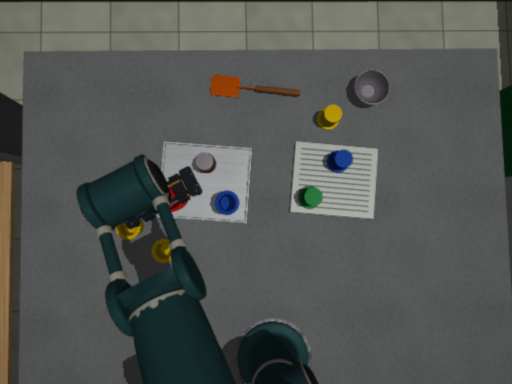

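The cover is held upright over the open red cup (rim at about (294,123), cup at (293,151)). Now I'll compare both rims with the same estimator.

```bash
cat > rim.py <<'E'
from h import *
import sys
# project-silhouette fit: rim ring (r=35) seen from scene; mask points with z in band, fit r=35 on outer visible side
def rims(col,n='scene',zs=None,save=True):
    p,d=np.load(n+'_p.npy'),np.load(n+'_d.npy')
    C=cloud(n,d);m=masks(p)[col]&(d>0)
    for lo,hi,ref in zs:
        P=C[m&(C[...,2]>lo)&(C[...,2]<hi)]
        P=P[np.hypot(*(P[:,:2]-ref).T)<.06]
        f=lambda c:np.hypot(P[:,0]-c[0],P[:,1]-c[1])-.035
        c=least_squares(f,np.array(ref),loss='soft_l1',f_scale=.001).x
        print(col,lo,hi,len(P),c.round(4),'resid med',np.median(np.abs(f(c))).round(4),'z',P[:,2].mean().round(4))
E
python3 - <<'E'
from rim import *
for lo in(.148,.150,.152): rims('red',zs=[(lo,lo+.005,(.482,.272))])
for lo in(.075,.077,.079): rims('red',zs=[(lo,lo+.004,(.484,.273))])
p,d=np.load('scene_p.npy'),np.load('scene_d.npy');C=cloud('scene',d)
print(C[112:130:2,280:312:4,2].round(3)); 
cv2.imwrite('pics/crop3.png',cv2.resize(p[90:180,250:350,::-1],None,fx=6,fy=6,interpolation=cv2.INTER_CUBIC))
E
```

```text
red 0.148 0.153 1 [0.4819 0.274 ] resid med 0.0 z 0.1528
red 0.15 0.155 7 [0.4752 0.269 ] resid med 0.001 z 0.1543
red 0.152 0.157 44 [0.4791 0.274 ] resid med 0.0029 z 0.156
red 0.075 0.079 17 [0.4832 0.2608] resid med 0.0017 z 0.0771
red 0.077 0.081 40 [0.4908 0.2708] resid med 0.005 z 0.0796
red 0.079 0.083 92 [0.4835 0.2719] resid med 0.0042 z 0.0813
[[ 0.242  0.244  0.244  0.248  0.248  0.253  0.251 -0.001]
 [-0.002 -0.003  0.196  0.21   0.243  0.244  0.246  0.   ]
 [ 0.003  0.003  0.19   0.205  0.209  0.195  0.182  0.072]
 [ 0.004  0.156  0.185  0.199  0.2    0.188  0.054  0.071]
 [ 0.001  0.159  0.175  0.192  0.195  0.181  0.158  0.072]
 [ 0.001  0.157  0.17   0.186  0.189  0.174  0.156  0.   ]
 [-0.002  0.158  0.164  0.17   0.18   0.168  0.155 -0.001]
 [ 0.001  0.157  0.157  0.162  0.161  0.16   0.157  0.004]
 [ 0.002 -0.003  0.155  0.158  0.157  0.156  0.044 -0.002]]
```

View pics/crop3.png

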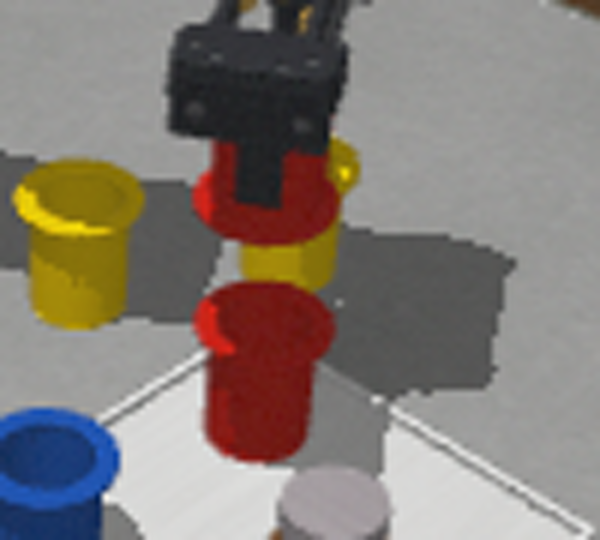

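```bash
cat > sil.py <<'E'
from h import *
from scipy.optimize import minimize
SS=8
def proj(n,P):
    m=camera_model(n);K=np.array(m['K']);Ti=np.linalg.inv(np.array(m['extrinsics']))
    c=np.c_[P,np.ones(len(P))]@Ti.T
    u=np.c_[c[:,0],-c[:,1],-c[:,2]]@K.T
    return u[:,:2]/u[:,2:]
a=np.linspace(0,2*np.pi,60,endpoint=False)
def cyl(x,y,z0,z1,r):
    return np.vstack([np.c_[x+r*np.cos(a),y+r*np.sin(a),0*a+z] for z in(z0,z1)])
def render(n,x,y,zb,up,win):
    # zb bottom; up: mouth-up
    parts=[(zb+.065,zb+.07,.035),(zb,zb+.065,.027)] if up else [(zb,zb+.005,.035),(zb+.005,zb+.07,.027)]
    r0,r1,c0,c1=win
    im=np.zeros(((r1-r0)*SS,(c1-c0)*SS),np.uint8)
    for z0,z1,r in parts:
        h=cv2.convexHull(((proj(n,cyl(x,y,z0,z1,r))-[c0-.5,r0-.5])*SS*16).astype(np.int32))
        cv2.fillConvexPoly(im,h,255,shift=4)
    return cv2.resize(im,(c1-c0,r1-r0),interpolation=cv2.INTER_AREA)/255.
def fit(n,p,col,xy,zb,up):
    c=proj(n,np.array([[xy[0],xy[1],zb+.035]]))[0].round().astype(int)
    w=28;win=(max(c[1]-w,0),c[1]+w,c[0]-w,c[0]+w)
    q=p[win[0]:win[1],win[2]:win[3]].astype(float)
    R,G,B=q[...,0],q[...,1],q[...,2]
    # redness fraction, normalised
    s=(R-np.maximum(G,B))/np.maximum(R,1) if col=='red' else (B-R)/np.maximum(B,1)
    lim=.8 if col=='red' else .7
    s=np.clip(s/lim,0,1)
    dark=(q.max(-1)<70)
    dark=cv2.dilate(dark.astype(np.uint8),np.ones((3,3)))>0
    # exclude dark unless coloured strongly
    W=~(dark&(s<.95))
    def cost(v): return (np.abs(render(n,v[0],v[1],zb,up,win)-s)*W).sum()
    r=minimize(cost,xy,method='Nelder-Mead',options=dict(initial_simplex=[xy,[xy[0]+.004,xy[1]],[xy[0],xy[1]+.004]],xatol=1e-4,fatol=.05))
    return r.x.round(4),round(r.fun,1)
E
python3 - <<'E'
from sil import *
p=np.load('scene_p.npy')
print('held z.1513',fit('scene',p,'red',[.482,.272],.1513,False))
print('held z.149',fit('scene',p,'red',[.482,.272],.149,False))
print('cup',fit('scene',p,'red',[.483,.273],.012,True))
print('bluecover',fit('scene',p,'blue',[.588,-.213],.012,False))
print('bluecup',fit('scene',p,'blue',[.4675,.126],.012,True))
import cv2
for n in ['scene','top']:
  q=cv2.imread(f'pics/{n}0.png')[...,::-1]
  print(n,'red cup',fit(n,q,'red',[.483,.273],.012,True),'redcover',fit(n,q,'red',[.4738,-.2731],.012,False),'bluecover',fit(n,q,'blue',[.588,-.213],.012,False),'bluecup',fit(n,q,'blue',[.4675,.126],.012,True))
E
```

```text
held z.1513 (array([0.4785, 0.274 ]), np.float64(134.9))
held z.149 (array([0.4765, 0.2767]), np.float64(156.5))
cup (array([0.4825, 0.2764]), np.float64(208.9))
bluecover (array([ 0.5873, -0.2118]), np.float64(46.9))
bluecup (array([0.4671, 0.1286]), np.float64(31.7))
scene red cup (array([0.4825, 0.2764]), np.float64(110.1)) redcover (array([ 0.4724, -0.2718]), np.float64(57.2)) bluecover (array([ 0.5873, -0.2118]), np.float64(46.2)) bluecup (array([0.4671, 0.1286]), np.float64(31.7))
top red cup (array([0.4823, 0.2737]), np.float64(28.2)) redcover (array([ 0.4723, -0.272 ]), np.float64(31.2)) bluecover (array([ 0.5865, -0.2118]), np.float64(39.1)) bluecup (array([0.4663, 0.1269]), np.float64(99.0))
```

The estimates agree on a TCP target of about (0.4845, 0.274). I'll lower in two stages.

```bash
python3 go.py 0.4845 0.274 0.135
```

```text
pos [0.4816 0.271  0.1948] t 6.4 gap 0.617 F [ 0.3  0.4 -0.9] d [ 0.0029  0.003  -0.0598] units [-0.007  0.299  0.02 ]
R [[0.443, -0.0, 0.897], [-0.897, -0.0, 0.443], [0.0, -1.0, -0.001]]
```

```bash
python3 -m handwheel '{"xyz":[[-0.007,0.03,0.02],[-0.007,0.09,0.02],[-0.007,0.15,0.02],[-0.007,0.21,0.02],[-0.007,0.26,0.02],[-0.007,0.285,0.02],[-0.007,0.299,0.02],[-0.007,0.299,0.02],[-0.007,0.299,0.02]],"delta_rot":[[0,0,0],[0,0,0],[0,0,0],[0,0,0],[0,0,0],[0,0,0],[0,0,0],[0,0,0],[0,0,0]],"fingers":[0.5,0.5,0.5,0.5,0.5,0.5,0.5,0.5,0.5]}' 15; python3 go.py 0.4845 0.274 0.1251
python3 - <<'E'
from sil import *
p,d=read_camera('scene');cv2.imwrite('pics/s4.png',p[...,::-1])
cv2.imwrite('pics/crop4.png',cv2.resize(p[90:180,250:350,::-1],None,fx=6,fy=6,interpolation=cv2.INTER_CUBIC))
E
python3 go.py 0.4845 0.274 0.1251
```

```text
clock: 7.3
position: [0.485, 0.2753, 0.1356]
tool_rot: [[0.444, 0.001, 0.896], [-0.896, 0.0, 0.444], [-0.0, -1.0, 0.001]]
force: [-1.0, -0.0, 0.1]
finger_gap: 0.616
pos [0.485  0.2753 0.1356] t 7.3 gap 0.616 F [-1.  -0.   0.1] d [-0.0005 -0.0013 -0.0105] units [ 0.005  0.052 -0.005]
R [[0.444, 0.001, 0.896], [-0.896, 0.0, 0.444], [-0.0, -1.0, 0.001]]
pos [0.4851 0.2753 0.1357] t 7.35 gap 0.616 F [-0.5  0.8 -1.1] d [-0.0006 -0.0013 -0.0106] units [ 0.004  0.053 -0.006]
R [[0.444, 0.001, 0.896], [-0.896, 0.001, 0.444], [0.0, -1.0, 0.001]]
```

View pics/crop4.png

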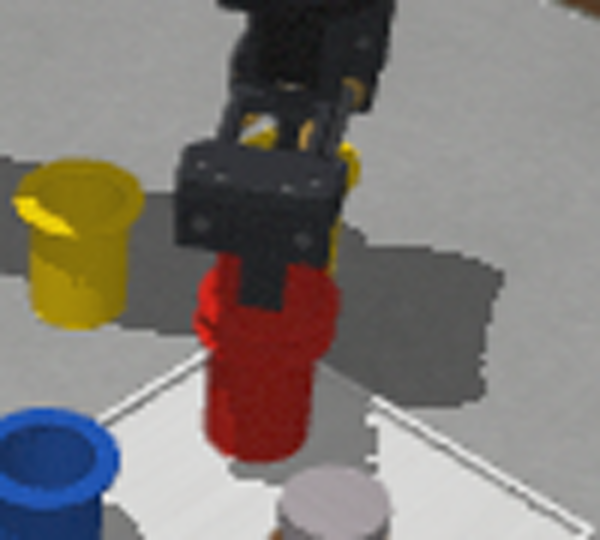

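The cover rim is centred on the cup to about 1 mm (197–338 against 195–335 in the crop). I'll apply the small correction and lower slowly.

```bash
python3 -m handwheel '{"xyz":[[0.004,0.005,-0.006],[0.004,0.012,-0.006],[0.004,0.02,-0.006],[0.004,0.028,-0.006],[0.004,0.034,-0.006],[0.004,0.04,-0.006],[0.004,0.044,-0.006],[0.004,0.046,-0.006],[0.004,0.046,-0.006]],"delta_rot":[[0,0,0],[0,0,0],[0,0,0],[0,0,0],[0,0,0],[0,0,0],[0,0,0],[0,0,0],[0,0,0]],"fingers":[0.5,0.5,0.5,0.5,0.5,0.5,0.5,0.5,0.5]}' 15; python3 go.py 0.4845 0.274 0.1251
```

```text
clock: 8.25
position: [0.4839, 0.2738, 0.1259]
tool_rot: [[0.444, -0.0, 0.896], [-0.896, -0.0, 0.444], [-0.0, -1.0, -0.0]]
force: [0.3, 0.2, 0.3]
finger_gap: 0.616
pos [0.4839 0.2738 0.1259] t 8.25 gap 0.616 F [0.3 0.2 0.3] d [ 0.0006  0.0002 -0.0008] units [0.    0.004 0.003]
R [[0.444, -0.0, 0.896], [-0.896, -0.0, 0.444], [-0.0, -1.0, -0.0]]
```

```bash
python3 -m handwheel '{"xyz":[[0,0.002,0.002],[0,0.004,0.002],[0,0.005,0.002],[0,0.005,0.002]],"delta_rot":[[0,0,0],[0,0,0],[0,0,0],[0,0,0]],"fingers":[0.5,0.5,0.5,0.5]}' 15; python3 -m handwheel '{"xyz":[[0,0.002,0],[0,0.004,0],[0,0.004,0]],"delta_rot":[[0,0,0],[0,0,0],[0,0,0]],"fingers":[0.5,0.5,0.5]}' 15
```

```text
clock: 8.65
position: [0.4845, 0.274, 0.1251]
tool_rot: [[0.444, 0.0, 0.896], [-0.896, 0.0, 0.444], [0.0, -1.0, 0.0]]
force: [0.1, 0.8, 0.9]
finger_gap: 0.613
clock: 8.95
position: [0.4847, 0.2742, 0.1251]
tool_rot: [[0.444, 0.001, 0.896], [-0.896, 0.0, 0.444], [0.0, -1.0, 0.001]]
force: [-1.6, -0.5, 5.1]
finger_gap: 0.617
```

Contact: 5 N upward at the expected height. I'll open gradually.

```bash
python3 -m handwheel '{"xyz":[[0,-0.003,0],[0,-0.003,0],[0,-0.003,0],[0,-0.003,0],[0,-0.003,0],[0,-0.003,0],[0,-0.003,0],[0,-0.003,0]],"delta_rot":[[0,0,0],[0,0,0],[0,0,0],[0,0,0],[0,0,0],[0,0,0],[0,0,0],[0,0,0]],"fingers":[0.6,0.62,0.65,0.7,0.8,0.9,1,1]}' 5; python3 -m handwheel '{"xyz":[[0,-0.05,0],[0,-0.15,0],[0,-0.3,0],[0,-0.45,0],[0,-0.5,0],[0,-0.5,0]],"delta_rot":[[0,0,0],[0,0,0],[0,0,0],[0,0,0],[0,0,0],[0,0,0]],"fingers":[1,1,1,1,1,1]}' 15; python3 go.py 0.588 -0.2125 0.23
python3 - <<'E'
from sil import *
p,d=read_camera('scene');cv2.imwrite('pics/s5.png',p[...,::-1])
E
```

```text
clock: 9.75
position: [0.4843, 0.274, 0.1246]
tool_rot: [[0.444, -0.0, 0.896], [-0.896, -0.0, 0.444], [-0.0, -1.0, -0.0]]
force: [-0.3, 0.4, 0.3]
finger_gap: 0.998
clock: 10.35
position: [0.4856, 0.2747, 0.2273]
tool_rot: [[0.444, 0.004, 0.896], [-0.896, 0.002, 0.444], [-0.0, -1.0, 0.005]]
force: [-0.0, 1.4, 0.3]
finger_gap: 1.002
pos [0.4856 0.2747 0.2273] t 10.35 gap 1.002 F [-0.   1.4  0.3] d [ 0.1024 -0.4872  0.0027] units [ 2.41  -0.017 -0.622]
R [[0.444, 0.004, 0.896], [-0.896, 0.002, 0.444], [-0.0, -1.0, 0.005]]
```

View pics/s5.png

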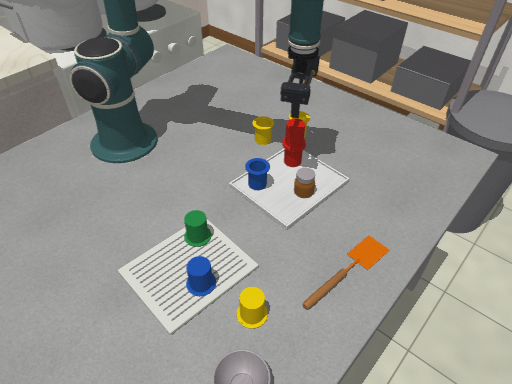

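The red pair stands stacked at (294,143). On to the blue cover.

```bash
python3 -m handwheel '{"xyz":[[0.1,0,-0.03],[0.28,0,-0.07],[0.46,0,-0.12],[0.64,0,-0.17],[0.82,0,-0.21]],"delta_rot":[[0,0,0],[0,0,0],[0,0,0],[0,0,0],[0,0,0]],"fingers":[1,1,1,1,1]}' 15; python3 -m handwheel '{"xyz":[[0.18,0,-0.05],[0.36,0,-0.1],[0.54,0,-0.14],[0.72,0,-0.19],[0.82,0,-0.21]],"delta_rot":[[0,0,0],[0,0,0],[0,0,0],[0,0,0],[0,0,0]],"fingers":[1,1,1,1,1]}' 15;  python3 -m handwheel '{"xyz":[[0.18,0.05,-0.05],[0.36,0.1,-0.1],[0.54,0.2,-0.14],[0.68,0.3,-0.18],[0.77,0.35,-0.2],[0.77,0.35,-0.2],[0.77,0.35,-0.2],[0.77,0.35,-0.2]],"delta_rot":[[0,0,0],[0,0,0],[0,0,0],[0,0,0],[0,0,0],[0,0,0],[0,0,0],[0,0,0]],"fingers":[1,1,1,1,1,1,1,1]}' 15; python3 go.py 0.588 -0.2125 0.055
```

```text
clock: 10.9
position: [0.518, 0.1068, 0.2221]
tool_rot: [[0.444, -0.004, 0.896], [-0.896, -0.001, 0.444], [-0.001, -1.0, -0.004]]
force: [1.0, 0.5, -0.3]
finger_gap: 1.0
clock: 11.4
position: [0.5534, -0.0597, 0.2221]
tool_rot: [[0.442, -0.004, 0.897], [-0.897, -0.0, 0.442], [-0.002, -1.0, -0.004]]
force: [0.3, 0.3, -0.6]
finger_gap: 1.0
clock: 12.2
position: [0.5873, -0.2119, 0.1553]
tool_rot: [[0.445, 0.001, 0.896], [-0.896, 0.0, 0.445], [-0.0, -1.0, 0.001]]
force: [0.2, 0.2, 0.2]
finger_gap: 0.999
pos [ 0.5873 -0.2119  0.1553] t 12.2 gap 0.999 F [0.2 0.2 0.2] d [ 0.0007 -0.0006 -0.1003] units [0.004 0.501 0.001]
R [[0.445, 0.001, 0.896], [-0.896, 0.0, 0.445], [-0.0, -1.0, 0.001]]
```

```bash
python3 -m handwheel '{"xyz":[[0.004,0.1,0.001],[0.004,0.2,0.001],[0.004,0.3,0.001],[0.004,0.38,0.001],[0.004,0.45,0.001],[0.004,0.5,0.001],[0.004,0.5,0.001],[0.004,0.5,0.001]],"delta_rot":[[0,0,0],[0,0,0],[0,0,0],[0,0,0],[0,0,0],[0,0,0],[0,0,0],[0,0,0]],"fingers":[1,1,1,1,1,1,1,1]}' 15; python3 go.py 0.588 -0.2125 0.055
python3 - <<'E'
from sil import *
p,d=read_camera('scene');cv2.imwrite('pics/s6.png',p[...,::-1])
E
```

```text
clock: 13.0
position: [0.5879, -0.2136, 0.055]
tool_rot: [[0.444, 0.0, 0.896], [-0.896, -0.0, 0.444], [0.0, -1.0, 0.0]]
force: [0.5, -0.0, 0.8]
finger_gap: 1.0
pos [ 0.5879 -0.2136  0.055 ] t 13.0 gap 1.0 F [ 0.5 -0.   0.8] d [0.0001 0.0011 0.    ] units [-0.005 -0.     0.003]
R [[0.444, 0.0, 0.896], [-0.896, -0.0, 0.444], [0.0, -1.0, 0.0]]
```

View pics/s6.png

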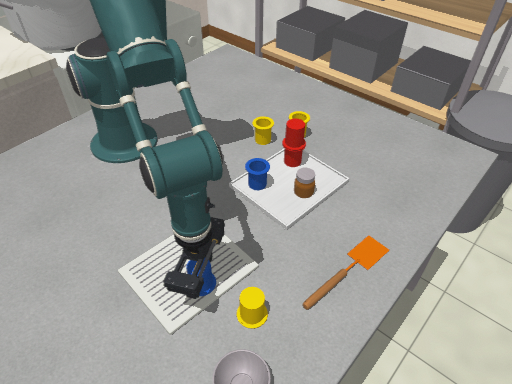

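The jaws straddle the blue cup and the red pair still stands. I'll grip and lift.

```bash
python3 -m handwheel '{"xyz":[[0,0,0],[0,0,0],[0,0,0],[0,0,0],[0,0,0],[0,0,0],[0,0,0],[0,0,0]],"delta_rot":[[0,0,0],[0,0,0],[0,0,0],[0,0,0],[0,0,0],[0,0,0],[0,0,0],[0,0,0]],"fingers":[0.8,0.6,0.5,0.5,0.5,0.5,0.5,0.5]}' 15; python3 -m handwheel '{"xyz":[[0,-0.05,0],[0,-0.15,0],[0,-0.3,0],[0,-0.45,0],[0,-0.6,0],[0,-0.7,0],[0,-0.7,0],[0,-0.7,0]],"delta_rot":[[0,0,0],[0,0,0],[0,0,0],[0,0,0],[0,0,0],[0,0,0],[0,0,0],[0,0,0]],"fingers":[0.5,0.5,0.5,0.5,0.5,0.5,0.5,0.5]}' 15; python3 go.py 0.4677 0.1265 0.195
```

```text
clock: 13.85
position: [0.5877, -0.2137, 0.0549]
tool_rot: [[0.444, 0.0, 0.896], [-0.896, -0.0, 0.444], [0.0, -1.0, 0.0]]
force: [-0.6, -0.2, 2.2]
finger_gap: 0.617
clock: 14.65
position: [0.5876, -0.2135, 0.1948]
tool_rot: [[0.444, 0.0, 0.896], [-0.896, -0.0, 0.444], [0.0, -1.0, 0.0]]
force: [0.0, 0.1, -2.2]
finger_gap: 0.613
pos [ 0.5876 -0.2135  0.1948] t 14.65 gap 0.613 F [ 0.   0.1 -2.2] d [-1.199e-01  3.400e-01  2.000e-04] units [-1.79  -0.002  0.218]
R [[0.444, 0.0, 0.896], [-0.896, -0.0, 0.444], [0.0, -1.0, 0.0]]
```

```bash
python3 -m handwheel '{"xyz":[[-0.08,0,0.01],[-0.22,0,0.03],[-0.4,0,0.05],[-0.58,0,0.07],[-0.76,0,0.09],[-0.9,0,0.11]],"delta_rot":[[0,0,0],[0,0,0],[0,0,0],[0,0,0],[0,0,0],[0,0,0]],"fingers":[0.5,0.5,0.5,0.5,0.5,0.5]}' 15; python3 -m handwheel '{"xyz":[[-0.18,0,0.02],[-0.36,0,0.04],[-0.54,0,0.07],[-0.7,0,0.09],[-0.82,0,0.1],[-0.87,0,0.108],[-0.89,0,0.108],[-0.89,0,0.108],[-0.89,0,0.108]],"delta_rot":[[0,0,0],[0,0,0],[0,0,0],[0,0,0],[0,0,0],[0,0,0],[0,0,0],[0,0,0],[0,0,0]],"fingers":[0.5,0.5,0.5,0.5,0.5,0.5,0.5,0.5,0.5]}' 15; python3 go.py 0.4677 0.1265 0.135
python3 - <<'E'
from sil import *
p,d=read_camera('scene');cv2.imwrite('pics/s7.png',p[...,::-1])
cv2.imwrite('pics/crop7.png',cv2.resize(p[100:200,210:320,::-1],None,fx=6,fy=6,interpolation=cv2.INTER_CUBIC))
E
python3 go.py 0.4677 0.1265 0.135
```

```text
clock: 15.25
position: [0.5244, -0.0399, 0.1922]
tool_rot: [[0.444, -0.005, 0.896], [-0.896, 0.001, 0.444], [-0.003, -1.0, -0.004]]
force: [0.4, 0.4, -0.4]
finger_gap: 0.614
clock: 16.15
position: [0.4679, 0.1259, 0.1944]
tool_rot: [[0.443, -0.0, 0.896], [-0.896, -0.0, 0.443], [0.0, -1.0, -0.001]]
force: [0.7, 0.1, -1.0]
finger_gap: 0.619
pos [0.4679 0.1259 0.1944] t 16.15 gap 0.619 F [ 0.7  0.1 -1. ] d [-0.0002  0.0006 -0.0594] units [-0.003  0.297  0.001]
R [[0.443, -0.0, 0.896], [-0.896, -0.0, 0.443], [0.0, -1.0, -0.001]]
pos [0.4681 0.1257 0.1945] t 16.2 gap 0.613 F [ 0.7 -0.  -1.1] d [-0.0004  0.0008 -0.0595] units [-0.004  0.297  0.   ]
R [[0.443, -0.0, 0.897], [-0.897, -0.0, 0.443], [0.0, -1.0, -0.0]]
```

View pics/crop7.png

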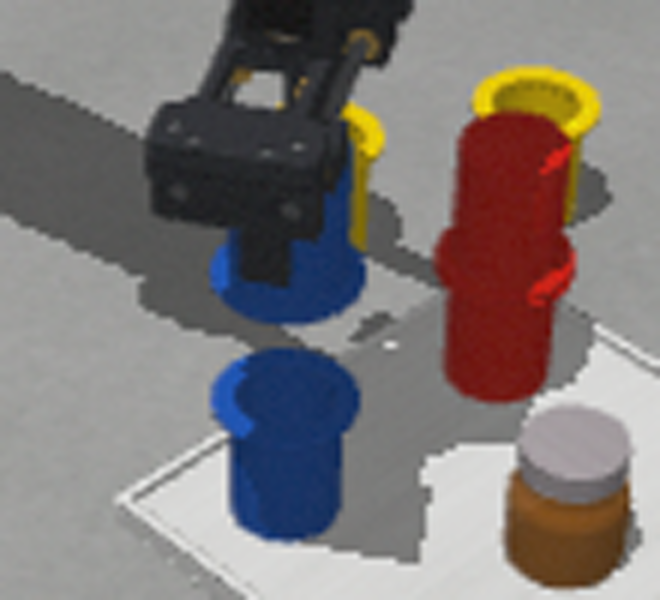

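The red pair is squarely rim on rim. The blue cover is above its cup: rims span 211–367 (closer to the camera) against 211–360. Lowering.

```bash
python3 -m handwheel '{"xyz":[[-0.003,0.03,0],[-0.003,0.09,0],[-0.003,0.15,0],[-0.003,0.21,0],[-0.003,0.26,0],[-0.003,0.285,0],[-0.003,0.297,0],[-0.003,0.297,0],[-0.003,0.297,0]],"delta_rot":[[0,0,0],[0,0,0],[0,0,0],[0,0,0],[0,0,0],[0,0,0],[0,0,0],[0,0,0],[0,0,0]],"fingers":[0.5,0.5,0.5,0.5,0.5,0.5,0.5,0.5,0.5]}' 15
python3 - <<'E'
from sil import *
p,d=read_camera('scene')
cv2.imwrite('pics/crop8.png',cv2.resize(p[100:200,210:320,::-1],None,fx=6,fy=6,interpolation=cv2.INTER_CUBIC))
E
python3 go.py 0.4677 0.1265 0.1255
```

```text
clock: 17.1
position: [0.468, 0.1272, 0.1358]
tool_rot: [[0.444, 0.001, 0.896], [-0.896, 0.0, 0.444], [0.0, -1.0, 0.001]]
force: [-0.0, -0.2, -1.0]
finger_gap: 0.612
pos [0.468  0.1272 0.1359] t 17.15 gap 0.618 F [-0.  -1.5 -1.6] d [-0.0003 -0.0007 -0.0104] units [ 0.003  0.052 -0.003]
R [[0.444, 0.001, 0.896], [-0.896, 0.0, 0.444], [0.0, -1.0, 0.001]]
```

View pics/crop8.png

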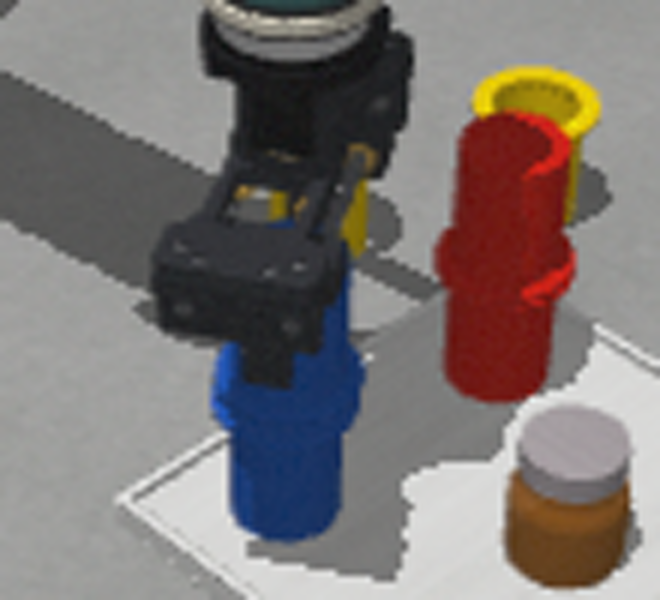

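```bash
python3 -m handwheel '{"xyz":[[0.003,0.005,-0.005],[0.003,0.012,-0.005],[0.003,0.02,-0.005],[0.003,0.028,-0.005],[0.003,0.034,-0.005],[0.003,0.04,-0.005],[0.003,0.046,-0.005],[0.003,0.05,-0.005],[0.003,0.05,-0.005]],"delta_rot":[[0,0,0],[0,0,0],[0,0,0],[0,0,0],[0,0,0],[0,0,0],[0,0,0],[0,0,0],[0,0,0]],"fingers":[0.5,0.5,0.5,0.5,0.5,0.5,0.5,0.5,0.5]}' 15; python3 -m handwheel '{"xyz":[[0,0.002,0],[0,0.004,0],[0,0.004,0]],"delta_rot":[[0,0,0],[0,0,0],[0,0,0]],"fingers":[0.5,0.5,0.5]}' 15
```

```text
clock: 18.05
position: [0.4668, 0.1261, 0.1251]
tool_rot: [[0.444, -0.0, 0.896], [-0.896, -0.0, 0.444], [-0.0, -1.0, -0.0]]
force: [-0.3, -0.3, -0.8]
finger_gap: 0.613
clock: 18.35
position: [0.4672, 0.1262, 0.1249]
tool_rot: [[0.444, 0.0, 0.896], [-0.896, 0.0, 0.444], [0.0, -1.0, 0.0]]
force: [-1.1, -0.2, 2.8]
finger_gap: 0.619
```

```bash
python3 -m handwheel '{"xyz":[[0,0.002,0],[0,0.002,0],[0,0.002,0]],"delta_rot":[[0,0,0],[0,0,0],[0,0,0]],"fingers":[0.5,0.5,0.5]}' 15
```

```text
clock: 18.65
position: [0.4673, 0.1262, 0.1249]
tool_rot: [[0.444, 0.001, 0.896], [-0.896, 0.0, 0.444], [0.0, -1.0, 0.001]]
force: [-0.9, -0.4, 5.8]
finger_gap: 0.617
```

Contact at 6 N. Now release, rise and clear the view.

```bash
python3 -m handwheel '{"xyz":[[0,-0.003,0],[0,-0.003,0],[0,-0.003,0],[0,-0.003,0],[0,-0.003,0],[0,-0.003,0],[0,-0.003,0],[0,-0.003,0]],"delta_rot":[[0,0,0],[0,0,0],[0,0,0],[0,0,0],[0,0,0],[0,0,0],[0,0,0],[0,0,0]],"fingers":[0.6,0.62,0.65,0.7,0.8,0.9,1,1]}' 5; python3 -m handwheel '{"xyz":[[0,-0.05,0],[0,-0.15,0],[0,-0.3,0],[0,-0.45,0],[0,-0.55,0],[0,-0.6,0]],"delta_rot":[[0,0,0],[0,0,0],[0,0,0],[0,0,0],[0,0,0],[0,0,0]],"fingers":[1,1,1,1,1,1]}' 15; python3 -m handwheel '{"xyz":[[0.1,0,0],[0.3,0,0],[0.5,0,0],[0.7,0,0],[0.9,0,0],[1,0,0],[1,0,0]],"delta_rot":[[0,0,0],[0,0,0],[0,0,0],[0,0,0],[0,0,0],[0,0,0],[0,0,0]],"fingers":[1,1,1,1,1,1,1]}' 15
python3 -m handwheel '{"xyz":[[0.2,0,0],[0.4,0,0],[0.6,0,0],[0.6,0,0],[0.6,0,0]],"delta_rot":[[0,0,0],[0,0,0],[0,0,0],[0,0,0],[0,0,0]],"fingers":[1,1,1,1,1]}'
python3 - <<'E'
from sil import *
for n in ['scene','top']:
    p,d=read_camera(n);cv2.imwrite(f'pics/{n}9.png',p[...,::-1]);np.save(f'{n}_d.npy',d);np.save(f'{n}_p.npy',p)
p=np.load('scene_p.npy');cv2.imwrite('pics/crop9.png',cv2.resize(p[100:200,210:320,::-1],None,fx=6,fy=6,interpolation=cv2.INTER_CUBIC))
C=cloud('scene',np.load('scene_d.npy'))
for col,m in masks(p).items():
    P=C[m];P=P[P[:,1]>.05];z=P[:,2]
    for lo,hi in [(.018,.072),(.09,.148)]:
        s=P[(z>lo)&(z<hi)];print(col,lo,hi,circ(s,.027).round(4),len(s))
    print('ztop',np.percentile(z,99))
E
python3 meas.py | grep top
```

```text
clock: 19.45
position: [0.4669, 0.1261, 0.1247]
tool_rot: [[0.444, -0.0, 0.896], [-0.896, -0.0, 0.444], [0.0, -1.0, -0.0]]
force: [-0.1, 0.8, -0.4]
finger_gap: 0.997
clock: 20.05
position: [0.4682, 0.1264, 0.248]
tool_rot: [[0.444, 0.005, 0.896], [-0.896, 0.001, 0.444], [0.001, -1.0, 0.005]]
force: [-0.3, 0.4, 0.5]
finger_gap: 0.999
clock: 20.75
position: [0.5562, -0.0554, 0.2441]
tool_rot: [[0.441, -0.001, 0.898], [-0.898, -0.0, 0.441], [0.0, -1.0, -0.001]]
force: [-0.3, -0.6, 0.9]
finger_gap: 1.0
clock: 21.25
position: [0.6084, -0.1601, 0.244]
tool_rot: [[0.443, -0.002, 0.897], [-0.897, 0.001, 0.443], [-0.002, -1.0, -0.001]]
force: [-0.2, -1.5, -0.9]
finger_gap: 0.996
red 0.018 0.072 [0.4836 0.2738] 230
red 0.09 0.148 [0.4834 0.2742] 300
ztop 0.15534123254952464
blue 0.018 0.072 [0.468  0.1269] 233
blue 0.09 0.148 [0.4676 0.1272] 308
ztop 0.15537243701764725
scene red px [294. 142.] 843 z [0.0172 0.0993 0.1553] topmean [0.4859 0.2705 0.1531] cover body27 [0.4837 0.2738] 213 cup body27 [0.4836 0.2738] 230 topcirc [0.4869 0.269 ] 0.0341
scene blue px [257. 164.] 912 z [0.017  0.1025 0.1554] topmean [0.4702 0.1248 0.153 ] cover body27 [0.468  0.1269] 220 cup body27 [0.468  0.1269] 233 topcirc [0.4706 0.1249] 0.0354
top red px [173. 198.] 502 z [0.0168 0.1501 0.155 ] topmean [0.4824 0.2726 0.152 ] topcirc [0.4812 0.2717] 0.0334
top blue px [226. 202.] 440 z [0.0828 0.1507 0.1551] topmean [0.4669 0.1254 0.1523] topcirc [0.4659 0.1265] 0.0337
```

View pics/crop9.png

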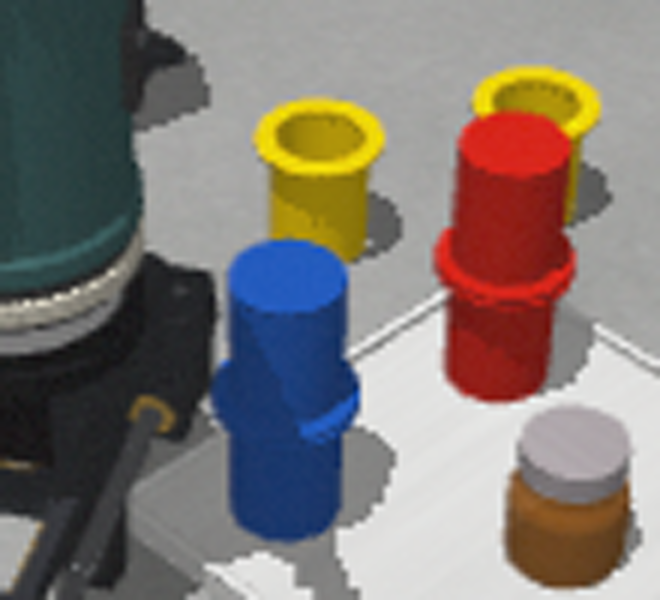

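View pics/scene9.png

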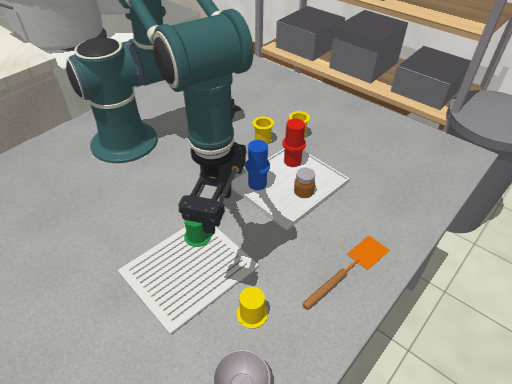

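Both pairs stand squarely, red at (294,142) and blue at (257,164). The upper and lower axes agree within about 0.5 mm and the arm is clear, so I'll hand in.

```bash
python3 -m handwheel '{"xyz":[[0,0,0],[0,0,0],[0,0,0]],"delta_rot":[[0,0,0],[0,0,0],[0,0,0]],"fingers":[1,1,1]}'; python3 -c "
from h import *
print(manip.hand_in())"
```

```text
clock: 21.65
position: [0.6088, -0.1598, 0.2449]
tool_rot: [[0.445, 0.0, 0.896], [-0.896, 0.0, 0.445], [0.0, -1.0, 0.0]]
force: [-0.1, 0.0, 0.6]
finger_gap: 0.999
the job is handed in; nothing more can be done
None
```

Both upturned cups are now mouth-down, rim on rim, on the open cups of their own colour, red first and then blue. I handed the job in at about 21.7 s of the 54 s allowed.

- **Setting down:** each cup was lowered slowly until it touched at about 5–6 N, then released.
- **Alignment:** in the last pictures each upper cup's axis was within about 0.5 mm of the lower one's. The tops read about 0.152–0.153 m, where 0.152 m was expected.
- **Open cups:** they stand where they were, to within about 1 mm, which is the measuring error.
- **Other items:** the yellow look-alikes, the green cup and the jar were not touched. The gripper was open and clear at hand-in.

Two measurements disagreed slightly. One outline fit put the red cup about 3 mm off, so I ignored it in favour of the other measurements. The two cameras also differed by up to about 2 mm, which is within their stated calibration.

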